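# Unclamp the sample tray and hold its ball over the inspection camera

## Robot

A 6-joint arm with a two-finger parallel gripper is mounted at the origin on the work surface. World frame = base frame: x ahead of the robot, y to its left, z up, the work surface at z = 0. Lengths are in mm, angles in rad, forces in N, time in s.
With the tool pointing down it reaches from about 275 to 750 mm from the base axis. Payload 10.2 kg.
Tool frame: the origin (TCP) lies midway between the tips of the shut fingers; the grasp point (between the pads) lies 19 mm behind it (ctrl.grip_depth is the distance from the TCP to the grasp point, in mm); y points along the fingers, x is the direction in which the jaws open and shut, and the axes are right-handed (so a half turn about y gives the same grasp; the last joint's range is limited). The gripper opens to 85 mm and grips with 20 to 120 N. Pads are 22 mm wide; open, the fingers measure 114 mm over their backs; the gripper's body (76 mm by 85 mm) begins 54 mm behind the grasp point. The pads swing forward as they close: fully open they stand 13 mm farther back than shut.
Start: joints at [-1.557, 0.313, 1.498, -0, 1.331, -0.223], TCP at [123.148, -510.358, 200.094] pointing down, gripper open.
Joint ranges: [-2.94, 2.94], [-0.97, 2.17], [0.19, 2.56], [-1.23, 4.37], [0.02, 3.11], [-2.88, 2.88]. Speed limits (rad/s): [2.39, 2.39, 3.01, 3.14, 3.14, 3.14].

## Interface

Orientations are given as a unit quaternion [w, x, y, z].
In Python, from rig import ctrl gives the robot as it stands. The module is installed in compiled form; this text tells all that it offers.
- The arm moves only by the tool drive_tool, never from a script. Its arguments are lists of equal length, an entry for each row: "gripper": the closure, from 0 (fully open) to 1 (shut); "offset": the shift along the tool's x, y, z in m, a list of three; "turn": the turn about the tool's y in degrees. In form: {"gripper": [gripper, ...], "offset": [[tx, ty, tz], ...], "turn": [turn, ...]}. A call has 1 to 20 rows; each row shifts and turns the commanded pose from where the row before left it, along the tool's axes as they then stand; what a row does not reach is not made up. A row lasts 1/12 s, in which the tool goes at most 41.7 mm and 7.16 degrees, less where a joint would pass 70% of its speed; a pose out of reach is approached as far as the arm can. A call is refused whole if a number of a shift passes 0.0417 or a number of a turn 7.16, either way. A call with a gripper value outside its range is refused whole. The fingers move at their own pace and stop on an object; "force" is the grip in N (left out, the last holds). Time passes only in rows, so rows that do not move let the fingers close. It gives the time, the measured TCP pose, the force and the opening at its end, in the units of the state.
- ctrl.sense(): the state, without advancing time (a new reading comes with each control period).
- ctrl.capture(name): name is "scene" or "top" or "wrist"; returns (picture, depth): 400x640x3 uint8, red, green, blue; 400x640 float32, mm along the optical axis (not along the pixel's ray), 0 where there is no reading.
- ctrl.camera_params(name): a dict with "fovy" (degrees; the focal length in pixels is half the picture's height over the tangent of half this angle, whatever the lens; pixels are square), "cx", "cy" (the principal point, pixels), "view" (4x4, takes a point from world to camera coordinates); the wrist camera has in their place "tool_from_camera" (4x4, takes a point from camera to tool coordinates, whose origin is the TCP and whose axes are the tool frame's). Camera axes: x right, y down, z forward; pixel columns grow to the right and rows downward; lengths in mm; the calibration is good to about 2 mm. A picture is of the moment at which its call begins: read the wrist's pose just before it. camera_params takes no time and is no camera call.
- ctrl.finish_job(): hands the job in, once; it reports no verdict.
Trained networks look in the newest picture that a camera, given by its name, has taken for a name from the list of things; names that differ only in an ending like _2 or _b are one class to them, and where a whole thing is asked for, a point or a joint stands for the part that bears it (a point fixed in the world has none). Each returns a list of dicts, best first, with "score" (0 to 1); they miss things now and then, are a little off and sometimes report something else, mostly with a low value. They report only what shows in the picture. A call takes as long as a camera call. They do not tell look-alikes from the thing itself.
- ctrl.boxes_of(camera, query): "centre" ([x, y, z] in mm, in the coordinates of the camera as it stood for that picture, good to about 4 mm: the middle of the surface that is visible of it).
- ctrl.regions_of(camera, query): "mask" (400x640 bool, what is visible of it).
- ctrl.pinpoint(camera, query): "centre" ([x, y, z] in mm, in the coordinates of the camera as it stood for that picture, good to about 4 mm: a listed point, or the origin of a listed thing).
The state is a dict: "time_s": time; "joints": joint angles; "dq": joint speeds; "tau": joint torques, N m; "eef_pos": TCP position; "ee_rot": TCP orientation; "force": force on the tool from outside, world axes, zero at the start; "wrist_torque": the same for the moment, N m; "grip_width": opening from 0.0 (shut) to 1.0 (fully open).
Only numpy, scipy, OpenCV 4.12 (cv2) and the standard library are available. Lean on these libraries where they do the work, as an engineer would, in place of code of your own. Each camera call takes 0.05 s, during which the arm holds its last target.

## Task

Turn both blue swing-clamp knobs on the white loading station clockwise to their end stops, then lift the aluminium sample tray out by its black fin and carry it so that the loose red ball stays in its pocket. Finish while still holding the tray level in the air, with the ball centred above the lens of the upward-looking inspection camera and the tray's underside about 5 cm above the lens. Leave the clamps open, never tip the tray far out of level, and do not disturb the jar, the dish or the yellow slide box.

Things in the scene. Friction and masses are not known exactly. Their poses are not given: they have to be found in the camera images.
- clamp_a (a joint): Angle of the swing clamp at the ball's end of the tray (the station's +y end). 0: its steel finger points straight at the tray and overlaps the tray's edge from above by 9 mm (starts between 0 and 0.35); grows as the knob is turned clockwise seen from above; 1.4 rad: end stop, fully open. Friction 0.06 N m, no spring: stays where it is left.
- clamp_b (a joint): The same for the clamp at the other end (the station's -y end); also opens clockwise seen from above, 0 to 1.4 rad, starts between 0 and 0.35.
- clamp_a_grip (a point): Centre of clamp a's blue grip bar, on its vertical turning axis, 81 mm above the table. The bar is 40 mm long, 12 mm thick, 22 mm high (70 to 92 mm above the table), its length along the point's y axis; the point turns with the clamp, and its -y axis points the way the steel finger points. The finger, 14 mm wide and 6 mm thick, reaches 34 mm from the axis, 38 to 44 mm above the table; between finger and bar is a 14 mm round stem.
- clamp_b_grip (a point): Centre of clamp b's blue grip bar, 200 mm from clamp a's axis; same sizes and axes as clamp a.
- deck (a point): Centre of the deck of the white loading station (fixed to the table, 120 mm along its x, 250 mm along its y), 30 mm above the table, axes along its sides. Clamp axes lie at y = +100 and -100 mm. Steel fences 4 mm high stand 3 mm outside the tray's edges.
- station: The whole loading station with its clamps; origin under its centre on the table, axes as point deck.
- tray: Aluminium sample tray, loose, about 0.25 kg, 80 mm along its x, 150 mm along its y, 6 mm thick; origin at the centre of its underside, z up. It lies on the station's deck between the fences, its axes as the station's.
- tray_grip (a point): Grip point in the tray's black upright fin, 30 mm above the tray's underside, over its centre; axes as the tray's. The fin is 12 mm thick along x, 36 mm long along y, and stands from the plate's top (6 mm) to 46 mm above the tray's underside: grasp it across x from above.
- pocket (a point): Where the ball's centre is when it lies in the middle of its pocket: 42 mm along the tray's +y axis from the tray's centre, 15.5 mm above its underside. The pocket is a round glass-bottomed recess in the plate, 21 mm across and 2.5 mm deep; the ball rests on its floor with 2 to 3 mm of play to each side and rolls over the rim if the tray is tipped by about 35 degrees or jerked.
- ball_center (a point): Centre of the loose red ball, 24 mm in diameter, about 30 g, lying in the pocket.
- lens (a point): Centre of the top of the dark glass lens (40 mm across, in a white ring 74 mm across) of the upward-looking inspection camera, 60 mm above the table, z up. The camera is fixed to the table on a dark base plate 110 mm square.
- camera: The inspection camera with its base plate; origin under its centre on the table, 61 mm high.
- jar: Bystander: clear jar with a green cap, 40 mm across, 55 mm high; origin at the centre of its underside.
- dish: Bystander: empty pink round dish, 60 mm across, 16 mm high; origin at the centre of its underside.
- slidebox: Bystander: yellow slide box, 50 by 85 mm, 32 mm high; origin at the centre of its underside.
There are look-alikes about, which are no part of the job. Of the things that look like the tray, the middle-sized one is meant.

How it is judged:
By the outcome, as a careful person would: the job done as asked, in the order asked, and still so for the second after the job is handed in, while the arm keeps its last pose, push and grip.
It also fails if it takes over 69 s, if anything falls off the work surface, if the arm or the gripper's body presses on something with over 40 N, if the wrist force passes 120 N, or if a joint passes its speed limit or range.

## Working session

There is one attempt and no reset: what is moved stays moved. The work goes in short steps, Python scripts to look and compute and a tool call to move; the robot and the scene stay as the last step left them, time stands still between calls to the robot, and variables do not carry over. Pictures are saved under pics/ and viewed, and the job is handed in when it is done.

Besides the shell and the picture viewer there is one more tool, called after "Emit:" in YAML: its name, and indented under it one key for each argument. drive_tool: Moves the arm, as the interface text tells. Its arguments: {"type":"object","properties":{"gripper":{"type":"array","items":{"type":"number"}},"offset":{"type":"array","items":{"type":"array","items":{"type":"number"}}},"turn":{"type":"array","items":{"type":"number"}},"force":{"type":"number"}},"required":["gripper","offset","turn"]}

```bash
mkdir -p pics; ls
cat > h.py <<'E'
import numpy as np, cv2
from rig import ctrl
from scipy.spatial.transform import Rotation as R
def K(cam):
    p=ctrl.camera_params(cam); f=200/np.tan(np.radians(p['fovy'])/2); return f,p['cx'],p['cy'],p
def tool():
    s=ctrl.sense(); q=s['ee_rot']; T=np.eye(4); T[:3,:3]=R.from_quat([q[1],q[2],q[3],q[0]]).as_matrix(); T[:3,3]=s['eef_pos']; return T
def c2w(cam,T=None):
    p=ctrl.camera_params(cam)
    if 'view' in p: return np.linalg.inv(np.array(p['view']))
    return (tool() if T is None else T)@np.array(p['tool_from_camera'])
def tow(M,c): return (M@np.append(c,1))[:3]
def px(cam,u,v,d,M):
    f,cx,cy,_=K(cam); return tow(M,[(u-cx)*d/f,(v-cy)*d/f,d])
def save(n,im): cv2.imwrite('pics/'+n,im[...,::-1])
E
python3 - <<'E'
from h import *
s=ctrl.sense(); print(s)
for c in ['scene','top','wrist']:
    M=c2w(c); im,d=ctrl.capture(c); save(c+'0.png',im); np.savez(c+'0.npz',im=im,d=d,M=M)
    print(c,K(c)[:3],M.round(3).tolist())
    for q in ['tray','tray_grip','lens','clamp_a_grip','deck','ball_center','jar','dish','slidebox']:
        try:
            for r in ctrl.pinpoint(c,q): print(q,round(r['score'],2),tow(M,r['centre']).round(1))
        except Exception as e: print(q,e)
E
```

```text
pics
{'time_s': 0.0, 'joints': array([-1.55745012e+00,  3.13443047e-01,  1.49847149e+00, -4.33818212e-06,
        1.33097811e+00, -2.23373959e-01]), 'dq': array([-4.37518279e-05,  4.08245611e-05, -1.32555360e-03, -7.09819921e-04,
       -1.70837328e-03, -3.85095260e-04]), 'tau': array([-2.04847056e-03, -4.12263644e+01, -2.59745264e+01, -2.89506679e-04,
        4.10030087e-03,  1.15708019e-06]), 'eef_pos': array([ 123.11674369, -510.04663648,  199.52570523]), 'ee_rot': array([ 0.55590022, -0.55518754,  0.43774977, -0.43716917]), 'force': array([ 0.49678296,  0.37150586, -0.14561954]), 'wrist_torque': array([0.00470014, 0.00782351, 0.04042773]), 'grip_width': 1.0006419434542795}
scene (np.float64(396.5154622658418), 317.4977364734301, 198.34857608411247) [[0.435, 0.667, -0.604, 1117.734], [0.9, -0.334, 0.279, -210.548], [-0.015, -0.666, -0.746, 817.986], [0.0, 0.0, 0.0, 1.0]]
tray 0.81 [518.6 189.   26.5]
tray 0.8 [304.7 442.1   1. ]
tray 0.61 [329.3 187.1   2.3]
tray_grip 0.9 [325.4 186.4  21.8]
tray_grip 0.87 [312.2 441.1  41.6]
tray_grip 0.62 [518.6 194.9  60.2]
tray_grip 0.42 [547.
[... 362 characters left out ...]
.636], [-0.998, -0.056, 0.015, 54.303], [-0.002, -0.219, -0.976, 1321.505], [0.0, 0.0, 0.0, 1.0]]
tray 0.9 [518.4 190.6  28. ]
tray 0.89 [310.4 445.1  -0.8]
tray 0.77 [329.7 186.   -1.6]
tray_grip 0.95 [518.2 192.8  64.2]
tray_grip 0.76 [330.4 184.3  24.7]
tray_grip 0.65 [301.6 443.4  42.3]
lens 0.62 [ 588.6 -203.1   63.8]
clamp_a_grip 0.43 [493.8 288.5  83.7]
ball_center 0.4 [504.5 227.3  45.4]
jar 0.54 [403.2  -0.6   0.5]
dish 0.94 [ 782.2 -114.4   -2.1]
slidebox 0.74 [766.  158.1  -1. ]
wrist (np.float64(296.04319022163463), 322.60037051562085, 200.33899060223243) [[0.234, -0.939, -0.251, 185.526], [-0.972, -0.226, -0.059, -494.795], [-0.002, 0.258, -0.966, 374.463], [0.0, 0.0, 0.0, 1.0]]
```

View pics/scene0.png

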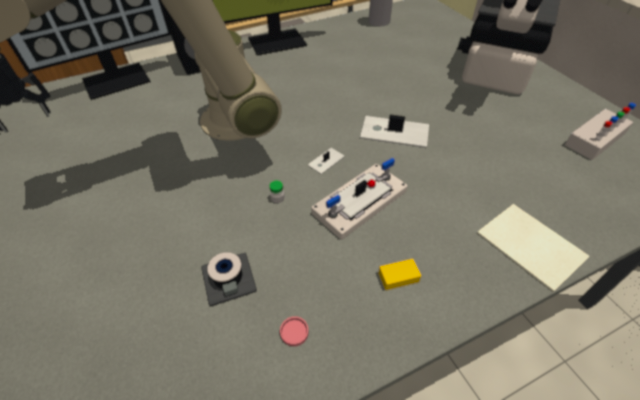

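View pics/top0.png

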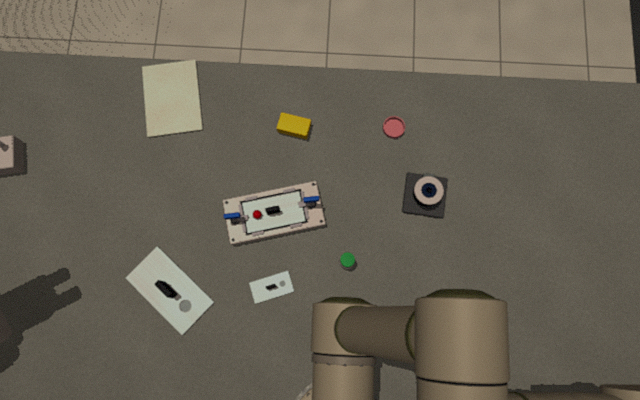

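Run:
```python
from h import *
print(tool().round(3), ctrl.grip_depth)
z=np.load('top0.npz'); f,cx,cy,_=K('top'); V=np.linalg.inv(z['M'])
c=V@np.array([518,192,50,1]); u=f*c[0]/c[2]+cx; v=f*c[1]/c[2]+cy; print(u,v)
u,v=int(u),int(v); cr=z['im'][v-70:v+70,u-80:u+80]; print(u-80,v-70)
save('crop_top.png',cv2.resize(cr,None,fx=4.2,fy=4.2,interpolation=cv2.INTER_CUBIC))
```

```text
[[ 2.35000e-01  0.00000e+00  9.72000e-01  1.23152e+02]
 [-9.72000e-01  0.00000e+00  2.35000e-01 -5.10361e+02]
 [-0.00000e+00 -1.00000e+00  0.00000e+00  2.00081e+02]
 [ 0.00000e+00  0.00000e+00  0.00000e+00  1.00000e+00]] 18.700000000000003
272.0528502405207 210.47249938569752
192 140
```

View pics/crop_top.png

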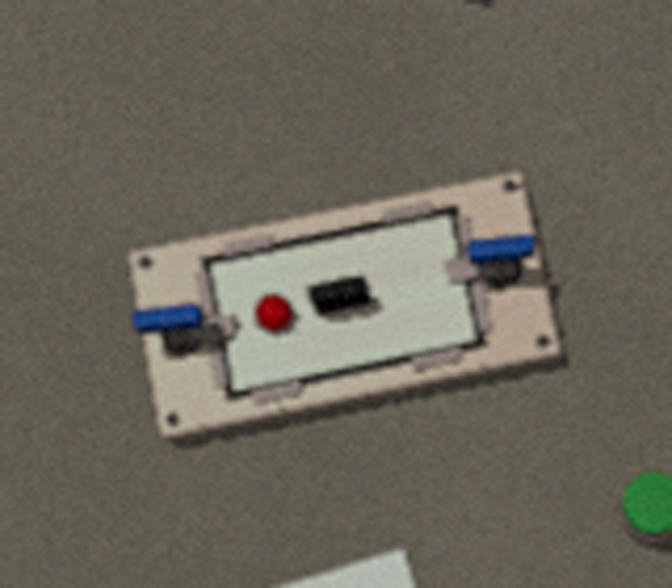

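Run:
```python
from h import *
z=np.load('top0.npz'); im=z['im'].astype(int); d=z['d']; M=z['M']
# blue bars
for (n,(u0,u1,v0,v1)) in {'a':(215,250,200,230),'b':(295,325,190,215)}.items():
    P=[]
    for v in range(v0,v1):
        for u in range(u0,u1):
            r,g,b=im[v,u]
            if b>90 and b>r*1.6: P.append(px('top',u,v,d[v,u],M))
    P=np.array(P); P=P[P[:,2]>80]
    c=P.mean(0); w,e=np.linalg.eigh(np.cov(P[:,:2].T)); print(n,len(P),c.round(1),e[:,1], np.degrees(np.arctan2(e[1,1],e[0,1])),w**.5)
# tray look-alikes sizes
for n,(u,v) in {'station':(272,210),'small':(271,287),'big':(168,290)}.items():
    print(n,im[v,u])
```

```text
a 60 [492.2 287.2  92. ] [-0.16513809  0.98627046] 99.50525659064638 [ 2.8210501  10.71365818]
b 60 [545.9  94.3  90.9] [-0.14952263  0.9887583 ] 98.59926323287465 [ 2.85912182 10.87316546]
station [19 14 19]
small [20 15 15]
big [25 26 23]
```

Things that could be taken for the tray, in the top picture: the small plate with fin at (271,287), the large plate at (168,290), and the one on the station at (272,210). The last is middle-sized, carries the red ball and sits between the blue knobs at (232,216) and (311,200). The close crop confirms it.

Emit:
drive_tool:
  gripper: [0,0,0,0,0,0,0,0,0,0,0,0,0,0,0,0,0,0,0,0]
  offset:
    - [0,0,0]
    - [0,0,0]
    - [0,0,0]
    - [0,0,0]
    - [0,0,0]
    - [0,0,0]
    - [0,0,0]
    - [0,0,0]
    - [0,0,0]
    - [0,0,0]
    - [0,0,0]
    - [0,0,0]
    - [0.04,0,0]
    - [0.04,0,0]
    - [0.04,0,0]
    - [0.04,0,0]
    - [0.04,0,0]
    - [0.04,0,0]
    - [0.04,0,0]
    - [0.04,0,0]
  turn: [-7.16,-7.16,-7.16,-7.16,-7.16,-7.16,-7.16,-7.16,-7.16,-7.16,-7.16,-7.16,0,0,0,0,0,0,0,0]
  force: 30

```text
time_s: 3.17
eef_pos: [440.7, -456.8, 200.1]
ee_rot: [-0.705, 0.705, 0.059, -0.059]
force: [-0.4, -1.5, 0.5]
grip_width: 1.001
```

Emit:
drive_tool:
  gripper: [0,0,0,0,0,0,0,0,0,0,0,0,0,0,0,0,0,0]
  offset:
    - [0.0095,0,0.04]
    - [0.0095,0,0.04]
    - [0.0095,0,0.04]
    - [0.0095,0,0.04]
    - [0.0095,0,0.04]
    - [0.0095,0,0.04]
    - [0.0095,0,0.04]
    - [0.0095,0,0.04]
    - [0.0095,0,0.04]
    - [0.0095,0,0.04]
    - [0.0095,0,0.04]
    - [0.0095,0,0.04]
    - [0.0095,0,0.04]
    - [0.0095,0,0.04]
    - [0.0095,0,0.04]
    - [0.0095,0,0.04]
    - [0,0,0]
    - [0,0,0]
  turn: [0,0,0,0,0,0,0,0,0,0,0,0,0,0,0,0,0,0]

```text
time_s: 4.67
eef_pos: [482.8, 200.3, 199.8]
ee_rot: [-0.705, 0.705, 0.06, -0.06]
force: [-0.5, -0.3, -0.8]
grip_width: 0.997
```

```bash
cat > look.py <<'E'
from h import *
import sys
n=sys.argv[1]
T=tool(); M=c2w('wrist',T); im,d=ctrl.capture('wrist'); save(n+'.png',im); np.savez(n+'.npz',im=im,d=d,M=M,T=T)
s=ctrl.sense(); print(s['time_s'],s['eef_pos'].round(1),'yaw',np.degrees(np.arctan2(T[1,0],T[0,0])).round(2),s['grip_width'],s['force'].round(1))
hsv=cv2.cvtColor(im,cv2.COLOR_RGB2HSV)
def seg(lo,hi,name,zlo,zhi,minn=40):
    m=cv2.inRange(hsv,lo,hi); k,lab,st,_=cv2.connectedComponentsWithStats(m)
    for i in range(1,k):
        if st[i,4]<minn: continue
        v,u=np.nonzero(lab==i); P=np.array([px('wrist',a,b,d[b,a],M) for a,b in zip(u,v) if d[b,a]>0])
        P=P[(P[:,2]>zlo)&(P[:,2]<zhi)]
        if len(P)<20: continue
        x=P[:,:2]; r=cv2.minAreaRect(x.astype(np.float32))
        w,e=np.linalg.eigh(np.cov(x.T)); a=np.degrees(np.arctan2(e[1,1],e[0,1]))%180
        print(name,len(P),'px',u.mean().round(),v.mean().round(),'mean',P.mean(0).round(1),'rect',np.round(r[0],1),np.round(r[1],1),'ang',a.round(1))
seg((105,100,40),(130,255,255),'blue',84,100)
seg((0,150,60),(8,255,255),'red',40,80); seg((172,150,60),(180,255,255),'red',40,80)
seg((0,0,0),(180,120,50),'dark',65,90)
E
python3 look.py w1
```

```text
4.7167 [483.  198.9 199.9] yaw 9.69 0.997947062573269 [-0.3 -1.  -0.7]
blue 513 px 349.0 99.0 mean [490.9 288.4  92.3] rect [491.1 288.6] [11.  37.1] ang 99.9
blue 346 px 363.0 290.0 mean [542.8  98.8  91.6] rect [543.6  96.8] [10.9 39. ] ang 100.5
red 250 px 349.0 157.0 mean [504.5 233.4  55.5] rect [504.7 233.2] [18.5 17.1] ang 14.2Traceback (most recent call last):
  File "look.py", line 19, in <module>
    seg((0,0,0),(180,120,50),'dark',65,90)
    ~~~^^^^^^^^^^^^^^^^^^^^^^^^^^^^^^^^^^^
  File "look.py", line 11, in seg
    v,u=np.nonzero(lab==i); P=np.array([px('wrist',a,b,d[b,a],M) for a,b in zip(u,v) if d[b,a]>0])
                                        ~~^^^^^^^^^^^^^^^^^^^^^^
  File "h.py", line 14, in px
    f,cx,cy,_=K(cam); return tow(M,[(u-cx)*d/f,(v-cy)*d/f,d])
              ~^^^^^
  File "h.py", line 5, in K
    p=ctrl.camera_params(cam); f=200/np.tan(np.radians(p['fovy'])/2); return f,p['cx'],p['cy'],p
ValueError: time passes only in moves, steps and waits
```

View pics/w1.png

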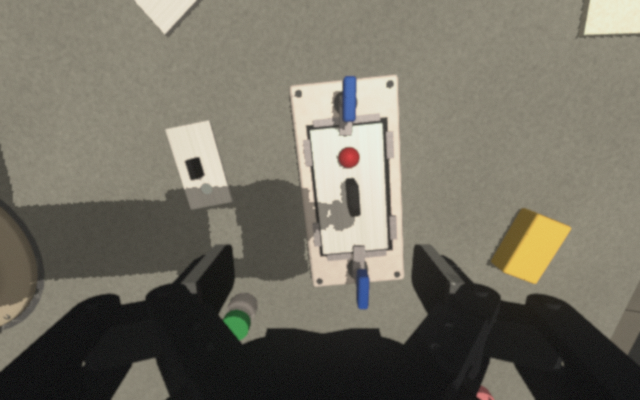

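```bash
sed -i "s/^def K(cam):/import functools\n@functools.lru_cache(None)\ndef K(cam):/" h.py; echo ok
```

```text
ok
```

Emit:
drive_tool:
  gripper: [0,0,0,0,0,0,0]
  offset:
    - [0.008,0.01,0.029]
    - [0.008,0.01,0.029]
    - [0.008,0.01,0.029]
    - [0,0.02,0]
    - [0,0.02,0]
    - [0,0,0]
    - [0,0,0]
  turn: [0,0,0,0,0,0,0]

```text
time_s: 5.3
eef_pos: [492.7, 287.1, 130.1]
ee_rot: [-0.705, 0.705, 0.057, -0.058]
force: [-0.1, 0.2, 0.5]
grip_width: 0.996
```

```bash
python3 look.py w2
```

```text
5.35 [493.3 287.4 131.2] yaw 9.38 1.002914332460993 [1.3 0.6 0.8]
blue 708 px 323.0 206.0 mean [491.  291.3  92. ] rect [491.3 289.9] [11.2 37.7] ang 100.8
red 363 px 328.0 255.0 mean [504.8 236.   54.5] rect [504.9 234.9] [19.5 18. ] ang 7.0
dark 351 px 332.0 301.0 mean [515.1 196.6  75.1] rect [515.7 193.8] [ 8.7 33.1] ang 105.9
```

View pics/w2.png

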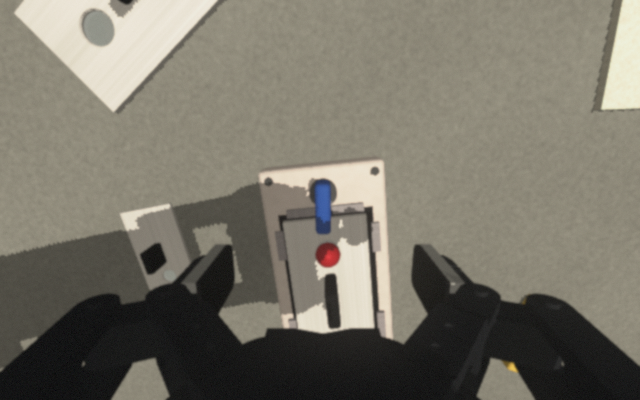

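The wrist view shows clamp a's bar at (323,206), the ball at (328,255) and the fin at (332,301). I descend onto bar a and close.

Emit:
drive_tool:
  gripper: [0.3,0.3,0.5,0.5,0.6,0.7,1,1,1,1,1,1]
  offset:
    - [-0.0015,0.012,0.002]
    - [0,0.012,0]
    - [0,0.012,0]
    - [0,0.012,0]
    - [0,0.01,0]
    - [0,0,0]
    - [0,0,0]
    - [0,0,0]
    - [0,0,0]
    - [0,0,0]
    - [0,0,0]
    - [0,0,0]
  turn: [-1,0,0,0,0,0,0,0,0,0,0,0]
  force: 40

```text
time_s: 6.35
eef_pos: [490.8, 290.2, 72.3]
ee_rot: [0.704, -0.704, -0.065, 0.065]
force: [0.2, 0.6, -0.3]
grip_width: -0.002
```

```bash
python3 look.py w3
```

```text
6.4 [490.8 290.2  72.3] yaw 10.49 -0.0031301959079751158 [ 1.2 -0.5  0.8]
blue 495 px 325.0 219.0 mean [488.9 302.9  91.4] rect [489.2 302.1] [11.3 12.9] ang 105.3
```

View pics/w3.png

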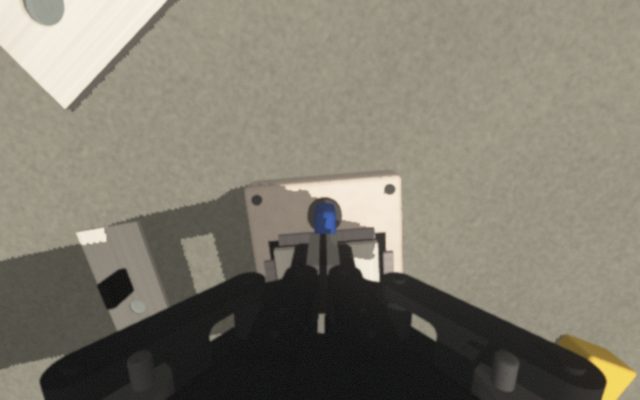

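Run:
```python
from h import *
z=np.load('w3.npz'); im=z['im'];d=z['d'];M=z['M'];T=z['T']
save('w3c.png',cv2.resize(im[170:370,220:430],None,fx=3,fy=3,interpolation=cv2.INTER_CUBIC))
for u,v in [(325,210),(325,225),(325,235),(322,245),(312,260),(335,260),(323,260),(323,275),(322,285),(300,285),(322,322)]:
    w=px('wrist',u,v,d[v,u],M); print(u,v,w.round(1),(np.linalg.inv(T)@np.append(w,1))[:3].round(1))
```

```text
325 210 [488.  308.1  88.6] [  0.5 -16.2  18. ]
325 225 [489.4 300.4  91.6] [  0.5 -19.3  10.3]
325 235 [488.9 302.1 111. ] [  0.3 -38.7  12. ]
322 245 [487.6 301.3 121.9] [ -1.1 -49.5  11.4]
312 260 [483.6 300.7 137.3] [ -5.1 -64.9  11.6]
335 260 [492.6 303.1 138.8] [  4.1 -66.5  12.3]
323 260 [487.9 302.  138.3] [ -0.7 -65.9  12.1]
323 275 [488.9 296.8 140.8] [ -0.7 -68.5   6.8]
322 285 [489.1 293.3 142.4] [ -1.1 -70.    3.3]
300 285 [480.2 301.8 159.1] [ -8.3 -86.8  13.3]
322 322 [506.6 197.1  35.8] [ -1.4  36.6 -94.5]
```

View pics/w3c.png

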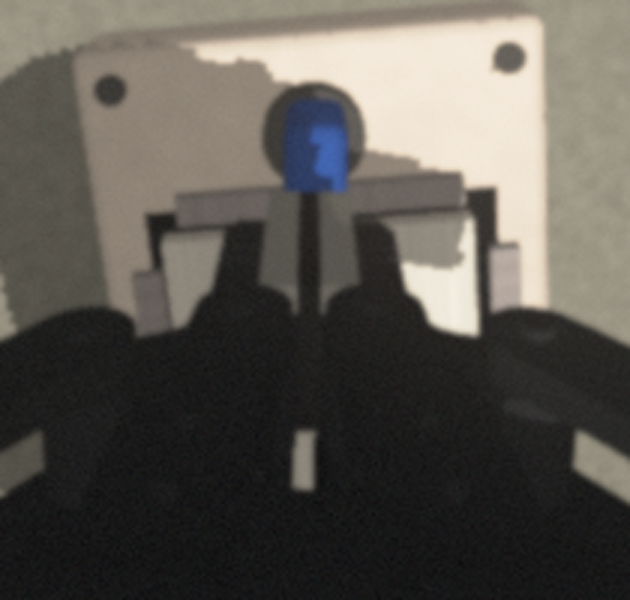

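The gripper reads shut at this height, so it isn't getting a proper grip at the fingertips. I'll reopen, go down to the grip point (TCP about 63) and close again.

Emit:
drive_tool:
  gripper: [0.5,0.5,0.5,0.5,0.5,0.5,1,1,1,1,1,1]
  offset:
    - [0,0,0]
    - [0,0,0]
    - [0,0,0]
    - [0,0,0]
    - [0,0.009,0]
    - [0,0,0]
    - [0,0,0]
    - [0,0,0]
    - [0,0,0]
    - [0,0,0]
    - [0,0,0]
    - [0,0,0]
  turn: [0,0,0,0,0,0,0,0,0,0,0,0]

```text
time_s: 7.4
eef_pos: [490.8, 290.2, 63.2]
ee_rot: [0.704, -0.704, -0.065, 0.065]
force: [-0.4, -0.8, -0.4]
grip_width: -0.001
```

```bash
python3 look.py w4;  python3 - <<'E'
from h import *
z=np.load('w4.npz'); im=z['im'];save('w4c.png',cv2.resize(im[170:370,220:430],None,fx=3,fy=3,interpolation=cv2.INTER_CUBIC))
E
```

```text
7.45 [490.8 290.2  63.2] yaw 10.49 0.004445752403167757 [ 0.  -0.4 -0.7]
blue 433 px 325.0 221.0 mean [488.7 304.5  91.1] rect [489.  303.7] [11.2  9.6] ang 179.7
```

View pics/w4c.png

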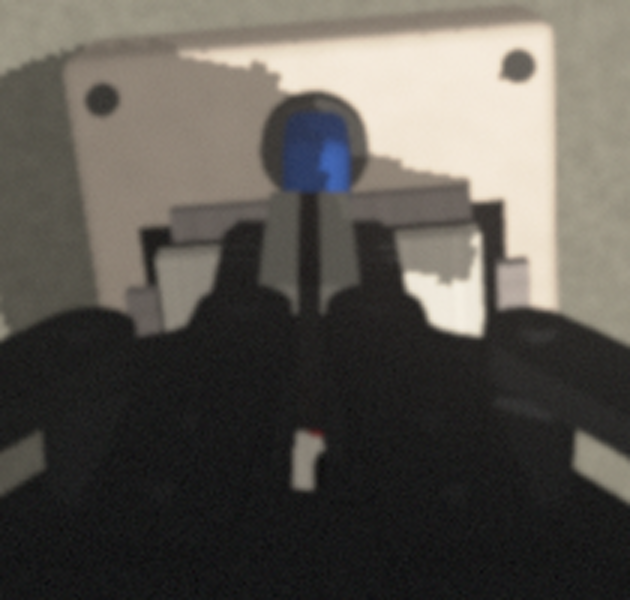

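Run:
```python
from h import *
im,d=ctrl.capture('scene'); M=c2w('scene'); f,cx,cy,_=K('scene'); c=np.linalg.inv(M)@np.array([491,288,85,1]); u=int(f*c[0]/c[2]+cx); v=int(f*c[1]/c[2]+cy); print(u,v)
save('s1.png',cv2.resize(im[v-50:v+50,u-60:u+60],None,fx=6,fy=6,interpolation=cv2.INTER_CUBIC))
im,d=ctrl.capture('top'); save('t1.png',cv2.resize(im[130:270,170:350],None,fx=4,fy=4,interpolation=cv2.INTER_CUBIC))
s=ctrl.sense(); print(s['wrist_torque'],s['grip_width'])
```

```text
387 162
[0.00846886 0.00086373 0.0098212 ] 0.0007013230865718315
```

View pics/s1.png

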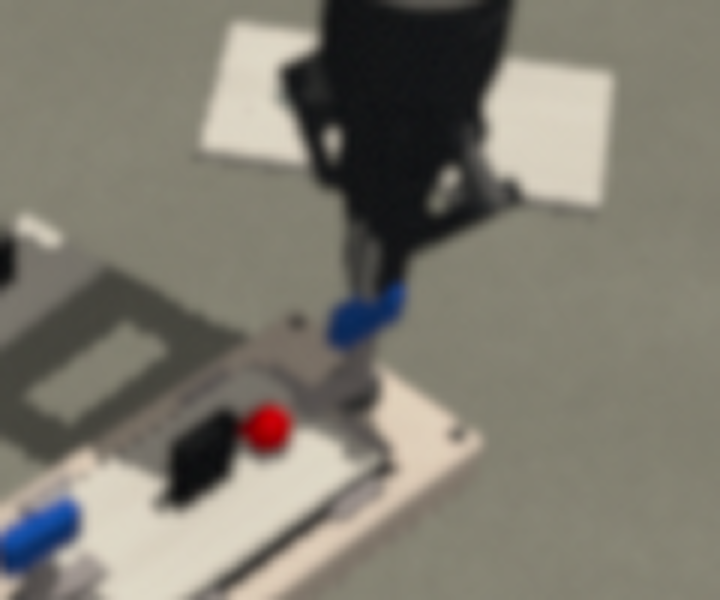

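View pics/t1.png

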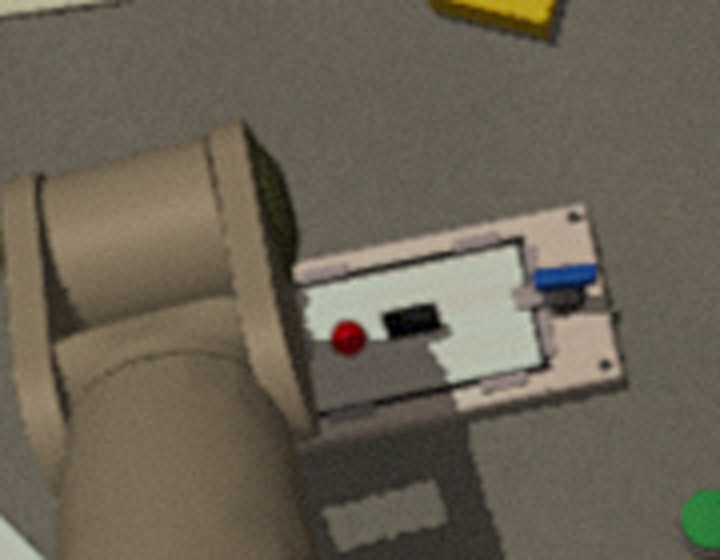

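Emit:
drive_tool:
  gripper: [1,1,1,1,1,1]
  offset:
    - [0,0,0]
    - [0,0,0]
    - [0,0,0]
    - [0,0,0]
    - [0,0,0]
    - [0,0,0]
  turn: [4,4,4,4,4,0]

```text
time_s: 8.05
eef_pos: [490.8, 290.2, 63.1]
ee_rot: [0.705, -0.705, 0.059, -0.06]
force: [-0.4, 0.7, -0.2]
grip_width: 0.002
```

```bash
python3 look.py w5;  python3 - <<'E'
from h import *
z=np.load('w5.npz'); im=z['im'];save('w5c.png',cv2.resize(im[170:370,220:430],None,fx=3,fy=3,interpolation=cv2.INTER_CUBIC))
print(ctrl.sense()['wrist_torque'])
E
```

```text
8.1 [490.7 290.2  63.1] yaw -9.65 0.0030311818446183874 [ 0.2  0.  -0.4]
blue 428 px 319.0 222.0 mean [490.1 304.4  91. ] rect [489.6 302.1] [10.9 13.1] ang 147.2
[ 0.00983973 -0.01223175 -0.02897174]
```

View pics/w5c.png

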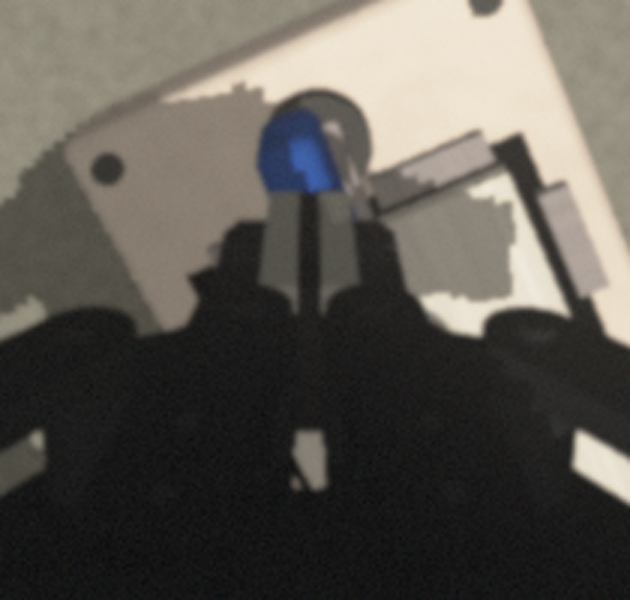

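Run:
```python
from h import *
z=np.load('w5.npz'); im=z['im'];d=z['d'];M=z['M'];T=z['T']; Ti=np.linalg.inv(T)
for u in (310,312,323,335,338):
  print(u,[(v,(Ti@np.append(px('wrist',u,v,d[v,u],M),1))[:3].round(0).tolist()) for v in range(226,246,2)])
```

```text
310 [(226, [-8.0, -29.0, 13.0]), (228, [-8.0, -28.0, 11.0]), (230, [-8.0, -29.0, 10.0]), (232, [-8.0, -28.0, 9.0]), (234, [-7.0, -36.0, 11.0]), (236, [-7.0, -40.0, 12.0]), (238, [-7.0, -41.0, 11.0]), (240, [-7.0, -42.0, 11.0]), (242, [-7.0, -47.0, 11.0]), (244, [-7.0, -49.0, 11.0])]
312 [(226, [-7.0, -29.0, 13.0]), (228, [-7.0, -30.0, 12.0]), (230, [-7.0, -30.0, 11.0]), (232, [-7.0, -28.0, 9.0]), (234, [-6.0, -36.0, 11.0]), (236, [-6.0, -39.0, 11.0]), (238, [-6.0, -41.0, 11.0]), (240, [-6.0, -45.0, 12.0]), (242, [-6.0, -47.0, 11.0]), (244, [-6.0, -49.0, 11.0])]
323 [(226, [-1.0, -30.0, 13.0]), (228, [-1.0, -29.0, 12.0]), (230, [-1.0, -30.0, 11.0]), (232, [-1.0, -30.0, 10.0]), (234, [-1.0, -37.0, 11.0]), (236, [-1.0, -39.0, 11.0]), (238, [-1.0, -41.0, 11.0]), (240, [-1.0, -44.0, 11.0]), (242, [-1.0, -46.0, 11.0]), (244, [-1.0, -50.0, 12.0])]
335 [(226, [7.0, -1.0, 3.0]), (228, [6.0, -5.0, 3.0]), (230, [6.0, -7.0, 2.0]), (232, [6.0, -10.0, 2.0]), (234, [5.0, -36.0, 11.0]), (236, [5.0, -39.0, 11.0]), (238, [5.0, -41.0, 11.0]), (240, [5.0, -44.0, 11.0]), (242, [5.0, -47.0, 11.0]), (244, [5.0, -48.0, 11.0])]
338 [(226, [10.0, 21.0, -5.0]), (228, [10.0, 19.0, -6.0]), (230, [10.0, 19.0, -7.0]), (232, [10.0, 19.0, -9.0]), (234, [10.0, 19.0, -10.0]), (236, [10.0, 19.0, -12.0]), (238, [10.0, 18.0, -13.0]), (240, [10.0, 18.0, -14.0]), (242, [8.0, -11.0, -4.0]), (244, [7.0, -39.0, 7.0])]
```

Run:
```python
from h import *
im,d=ctrl.capture('scene'); M=c2w('scene'); f,cx,cy,_=K('scene')
T=tool(); Ti=np.linalg.inv(T)
u0,v0=387,162
save('s2.png',cv2.resize(im[v0-40:v0+20,u0-40:u0+40],None,fx=10,fy=10,interpolation=cv2.INTER_NEAREST)[:600])
for v in range(135,172,2):
  print(v,[ (u,im[v,u].tolist(),px('scene',u,v,d[v,u],M).round(0).tolist()) for u in (383,387,391)])
```

```text
135 [(383, [32, 32, 31], [461.0, 284.0, 158.0]), (387, [18, 20, 21], [497.0, 269.0, 190.0]), (391, [21, 22, 24], [507.0, 274.0, 195.0])]
137 [(383, [43, 42, 40], [475.0, 275.0, 165.0]), (387, [19, 20, 21], [482.0, 282.0, 168.0]), (391, [19, 20, 21], [507.0, 274.0, 189.0])]
139 [(383, [45, 45, 42], [466.0, 282.0, 149.0]), (387, [19, 21, 22], [495.0, 273.0, 174.0]), (391, [18, 20, 21], [507.0, 275.0, 182.0])]
141 [(383, [67, 66, 60], [465.0, 284.0, 141.0]), (387, [19, 19, 21], [496.0, 273.0, 169.0]), (391, [17, 19, 20], [506.0, 277.0, 174.0])]
143 [(383, [116, 113, 101], [340.0, 380.0, 3.0]), (387, [19, 19, 21], [500.0, 271.0, 165.0]), (391, [19, 21, 22], [503.0, 281.0, 164.0])]
145 [(383, [120, 118, 104], [346.0, 376.0, 1.0]), (387, [18, 20, 21], [488.0, 281.0, 147.0]), (391, [19, 21, 21], [505.0, 280.0, 160.0])]
147 [(383, [126, 124, 110], [351.0, 374.0, -3.0]), (387, [26, 27, 27], [494.0, 277.0, 145.0]), (391, [19, 21, 22], [497.0, 287.0, 144.0])]
149 [(383, [128, 126, 111], [361.0, 367.0, -0.0]), (387, [41, 42, 40], [497.0, 276.0, 141.0]), (391, [16, 18, 20], [506.0, 281.0, 146.0])
[... 806 characters left out ...]
[497.0, 295.0, 92.0])]
163 [(383, [57, 68, 95], [494.0, 272.0, 92.0]), (387, [19, 45, 91], [499.0, 282.0, 91.0]), (391, [16, 46, 94], [497.0, 296.0, 84.0])]
165 [(383, [23, 46, 90], [498.0, 270.0, 89.0]), (387, [12, 41, 88], [502.0, 280.0, 87.0]), (391, [49, 63, 94], [496.0, 298.0, 75.0])]
167 [(383, [17, 43, 86], [501.0, 268.0, 85.0]), (387, [28, 47, 86], [498.0, 284.0, 75.0]), (391, [109, 109, 104], [441.0, 344.0, 1.0])]
169 [(383, [47, 57, 86], [501.0, 269.0, 77.0]), (387, [71, 70, 79], [499.0, 284.0, 69.0]), (391, [127, 125, 110], [445.0, 342.0, -3.0])]
171 [(383, [99, 93, 90], [470.0, 295.0, 31.0]), (387, [85, 81, 79], [499.0, 285.0, 61.0]), (391, [131, 128, 113], [453.0, 337.0, -2.0])]
```

View pics/s2.png

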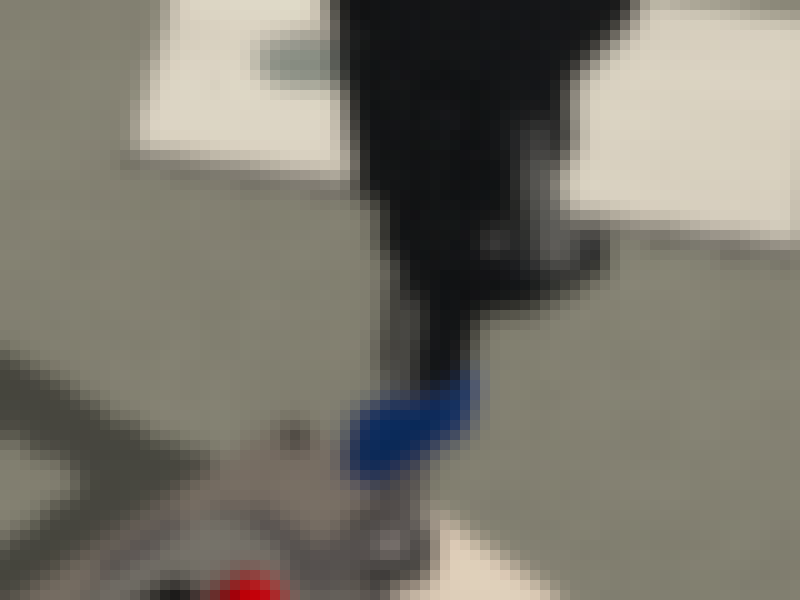

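Both depth views agree: the closed fingertips end about 35 mm short of the reported TCP, hanging just above the bar at z of about 98. The knob has not turned. I'll undo the turn, open, go down 26 mm more and close.

Emit:
drive_tool:
  gripper: [0.5,0.5,0.5,0.5,0.5,0.5,0.5,0.5,0.5,1,1,1,1,1,1]
  offset:
    - [0,0,0]
    - [0,0,0]
    - [0,0,0]
    - [0,0,0]
    - [0,0,0]
    - [0,0.009,0]
    - [0,0.009,0]
    - [0,0.008,0]
    - [0,0,0]
    - [0,0,0]
    - [0,0,0]
    - [0,0,0]
    - [0,0,0]
    - [0,0,0]
    - [0,0,0]
  turn: [-4,-4,-4,-4,-4,0,0,0,0,0,0,0,0,0,0]

```text
time_s: 9.4
eef_pos: [492.0, 290.5, 37.6]
ee_rot: [0.704, -0.704, -0.066, 0.063]
force: [5.9, 1.0, -3.8]
grip_width: 0.132
```

```bash
python3 look.py w6;  python3 - <<'E'
from h import *
z=np.load('w6.npz'); im=z['im'];save('w6c.png',cv2.resize(im[170:370,220:430],None,fx=3,fy=3,interpolation=cv2.INTER_CUBIC))
print(ctrl.sense()['wrist_torque'])
E
```

```text
9.45 [492.  290.5  37.6] yaw 10.46 0.12675359636424843 [ 5.6  1.6 -4.1]
blue 2080 px 323.0 268.0 mean [490.8 291.3  91.9] rect [491.3 289.2] [11.6 39.2] ang 100.4
red 530 px 327.0 322.0 mean [503.4 237.4  54.2] rect [503.3 236.6] [19.8 11.2] ang 18.5
dark 187 px 318.0 347.0 mean [483.4 296.7  84.2] rect [488.9 299.4] [37.  5.] ang 10.6
[ 0.23622354 -0.74473919 -0.00240257]
```

View pics/w6c.png

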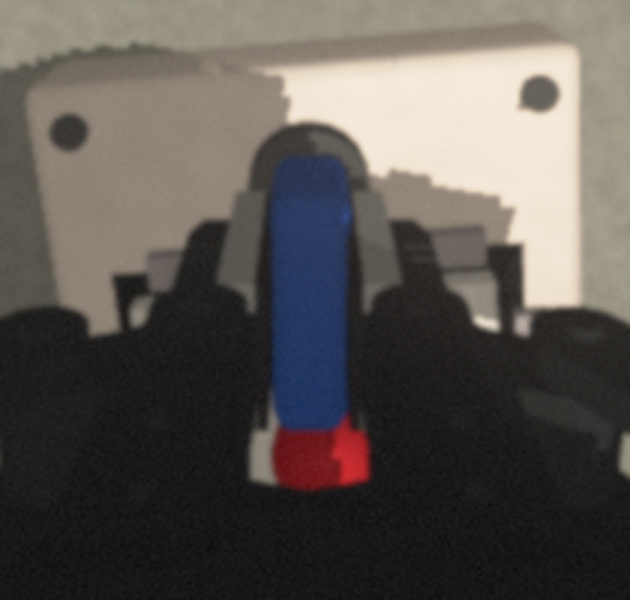

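Emit:
drive_tool:
  gripper: [1,1,1,1,1,1,1,1,1,1,1,1,1,1,1,1,1,1]
  offset:
    - [0.001,0,-0.001]
    - [0,0,0]
    - [0,0,0]
    - [0,0,0]
    - [0,0,0]
    - [0,0,0]
    - [0,0,0]
    - [0,0,0]
    - [0,0,0]
    - [0,0,0]
    - [0,0,0]
    - [0,0,0]
    - [0,0,0]
    - [0,0,0]
    - [0,0,0]
    - [0,0,0]
    - [0,0,0]
    - [0,0,0]
  turn: [2,4,5,5,5,5,5,5,5,5,5,5,5,4,4,3,0,0]

```text
time_s: 10.95
eef_pos: [494.7, 289.2, 37.6]
ee_rot: [0.609, -0.606, 0.36, -0.364]
force: [12.6, -0.1, -7.3]
grip_width: 0.13
```

```bash
python3 look.py w7;  python3 - <<'E'
from h import *
print(ctrl.sense()['wrist_torque'])
E
```

```text
11.0 [494.7 289.2  37.6] yaw -61.57 0.12711879781737961 [12.  -0.2 -7.8]
blue 2093 px 323.0 268.0 mean [494. 290.  92.] rect [492.  288.8] [39.5 11.6] ang 28.3
red 847 px 416.0 260.0 mean [508.1 236.2  54.2] rect [507.8 235.2] [16.  20.4] ang 127.2
dark 1714 px 310.0 344.0 mean [514.5 212.7  75.2] rect [507.4 244.6] [ 13.6 133.4] ang 101.3
[ 0.00597839 -1.92238138  0.04725607]
```

View pics/w7.png

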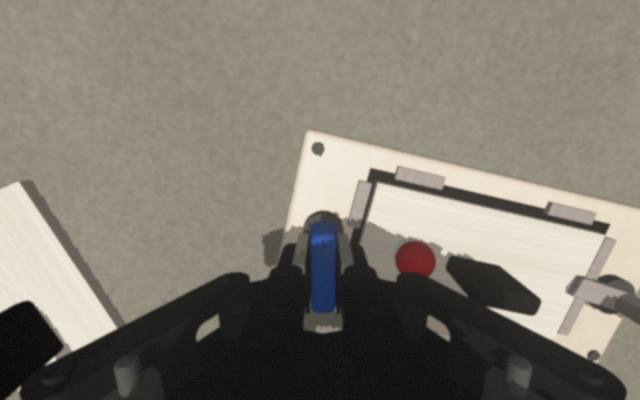

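Emit:
drive_tool:
  gripper: [1,1,1,1]
  offset:
    - [0.001,0,0.002]
    - [0,0,0]
    - [0,0,0]
    - [0,0,0]
  turn: [2,2,2,0]

```text
time_s: 11.33
eef_pos: [494.8, 289.1, 37.6]
ee_rot: [0.588, -0.588, 0.392, -0.393]
force: [2.8, -3.4, 0.7]
grip_width: 0.128
```

```bash
python3 look.py w8;  python3 - <<'E'
from h import *
print(ctrl.sense()['wrist_torque'])
E
```

```text
11.3833 [494.8 289.1  37.6] yaw -67.48 0.131406592636584 [ 3.1 -3.9  1. ]
blue 2050 px 323.0 268.0 mean [494.4 289.8  91.9] rect [492.3 289. ] [39.  11.6] ang 24.2
red 1015 px 419.0 252.0 mean [507.8 235.4  54.2] rect [506.8 234.5] [19.6 19.7] ang 152.6
dark 270 px 310.0 347.0 mean [500.8 291.4  84.2] rect [501.8 293.1] [ 5.2 37.2] ang 112.7
dark 1129 px 488.0 267.0 mean [516.5 201.8  73.2] rect [516.8 195.4] [10.7 31.3] ang 114.8
[-0.65877851 -0.46403347  0.92160261]
```

Clamp a is at its stop: the reaction moment is 0.92 N m and the bar sits at 24°, where I expected about 25°. I release, lift and go to clamp b.

Emit:
drive_tool:
  gripper: [0.3,0.3,0.3,0.3,0.3,0.3,0.3,0.3,0.3,0.3,0.3,0.3,0.3,0.3,0.3,0.3,0.3,0.3,0.3,0.3]
  offset:
    - [0,0,0]
    - [0,0,0]
    - [0,0,0]
    - [0,0,0]
    - [0,-0.02,0]
    - [0,-0.02,0]
    - [0,-0.02,0]
    - [0,-0.01,0]
    - [0,0,0]
    - [0,0,0]
    - [0,0,0]
    - [0,0,0]
    - [0,0,0]
    - [0,0,0]
    - [0,0,0]
    - [0,0,0]
    - [0,0,0]
    - [0,0,0]
    - [0,0,0]
    - [0,0,0]
  turn: [0,0,0,0,0,0,0,0,-6.5,-6.5,-6.5,-6.5,-6.5,-6.5,-6.5,-6.5,-6.5,-6.5,-6.5,-6.5]

```text
time_s: 13.05
eef_pos: [493.9, 289.5, 106.6]
ee_rot: [0.704, -0.704, -0.066, 0.067]
force: [-0.8, 0.4, -0.1]
grip_width: 0.698
```

Emit:
drive_tool:
  gripper: [0.3,0.3,0.3,0.3,0.3,0.3,0.3,0.3,0.3,0.3]
  offset:
    - [0.002,0,-0.022]
    - [0.002,0,-0.025]
    - [0.0025,0,-0.025]
    - [0.0025,0,-0.025]
    - [0.0025,0,-0.025]
    - [0.0025,0,-0.025]
    - [0.002,0,-0.025]
    - [0.002,0,-0.027]
    - [0,0,0]
    - [0,0,0]
  turn: [0,0,0,0,0,0,0,0,0,0]

```text
time_s: 13.88
eef_pos: [548.0, 96.2, 106.7]
ee_rot: [0.704, -0.704, -0.064, 0.064]
force: [-0.3, 0.9, 0.8]
grip_width: 0.699
```

```bash
python3 look.py w9
```

```text
13.9333 [547.8  97.2 106.7] yaw 10.36 0.6969700002386016 [0.3 1.  0.3]
blue 846 px 318.0 218.0 mean [543.8  98.1  92. ] rect [544.   96.5] [10.7 38.5] ang 99.5
red 604 px 299.0 10.0 mean [506.9 229.1  55.6] rect [507.  228.8] [19.9 14.8] ang 12.4
```

View pics/w9.png

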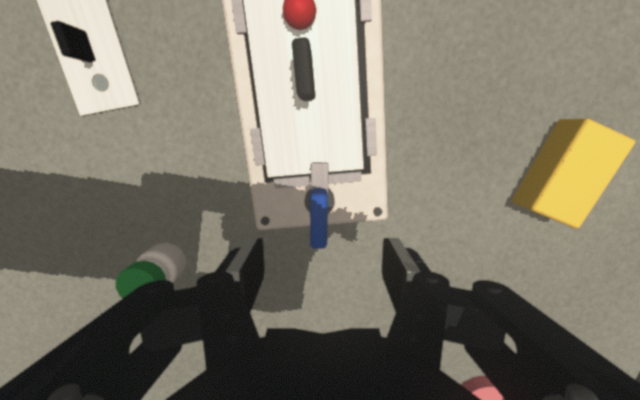

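Emit:
drive_tool:
  gripper: [0.4,0.4,0.5,0.5,0.5,0.5,1,1,1,1,1,1]
  offset:
    - [-0.003,0.012,0]
    - [0,0.015,0]
    - [0,0.015,0]
    - [0,0.015,0]
    - [0,0.012,0]
    - [0,0,0]
    - [0,0,0]
    - [0,0,0]
    - [0,0,0]
    - [0,0,0]
    - [0,0,0]
    - [0,0,0]
  turn: [0,0,0,0,0,0,0,0,0,0,0,0]

```text
time_s: 14.93
eef_pos: [545.1, 96.9, 39.0]
ee_rot: [0.704, -0.704, -0.065, 0.064]
force: [-4.7, 1.7, 5.8]
grip_width: 0.13
```

```bash
python3 look.py w10
```

```text
14.9833 [545.1  96.9  39. ] yaw 10.49 0.12980932386254984 [-3.3  1.9  5.3]
blue 2055 px 322.0 265.0 mean [543.8  98.5  92. ] rect [544.1  96.7] [11.5 38.7] ang 100.3
dark 217 px 319.0 347.0 mean [541.8 104.2  84.9] rect [542.4 106. ] [37.   4.9] ang 10.4
```

View pics/w10.png

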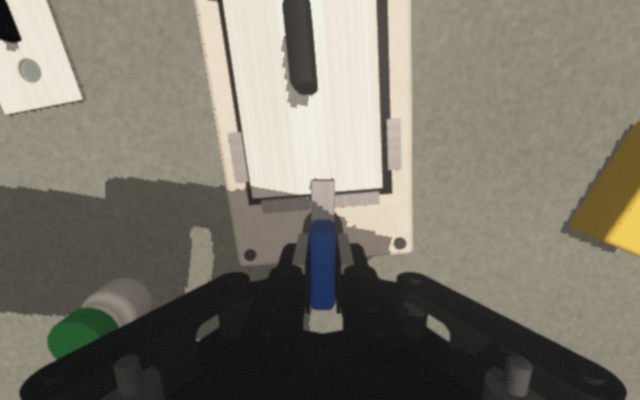

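Emit:
drive_tool:
  gripper: [1,1,1,1,1,1,1,1,1,1,1,1,1,1,1,1,1,1,1]
  offset:
    - [0,0,0]
    - [0,0,0]
    - [0,0,0]
    - [0,0,0]
    - [0,0,0]
    - [0,0,0]
    - [0,0,0]
    - [0,0,0]
    - [0,0,0]
    - [0,0,0]
    - [0,0,0]
    - [0,0,0]
    - [0,0,0]
    - [0,0,0]
    - [0,0,0]
    - [0,0,0]
    - [0,0,0]
    - [0,0,0]
    - [0,0,0]
  turn: [2,4,5,5,5,5,5,5,5,5,5,5,5,5,4,3,2,2,0]

```text
time_s: 16.57
eef_pos: [547.1, 95.8, 39.1]
ee_rot: [0.592, -0.591, 0.386, -0.39]
force: [5.5, -3.1, -0.4]
grip_width: 0.128
```

```bash
python3 look.py w11;  python3 - <<'E'
from h import *
print(ctrl.sense()['wrist_torque'])
E
```

```text
16.6167 [547.1  95.8  39.1] yaw -66.53 0.13163894883474941 [ 6.9 -2.6 -0.6]
blue 2032 px 323.0 265.0 mean [547.1  96.8  92. ] rect [545.1  96.1] [39.5 11.4] ang 24.1
red 561 px 83.0 206.0 mean [509.5 227.8  52.5] rect [508.  224.1] [20.2 32.7] ang 91.3
red 736 px 79.0 206.0 mean [509.8 228.9  54.5] rect [508.2 223.4] [19.1 30.8] ang 51.0
dark 1992 px 140.0 224.0 mean [519.8 189.8  74.3] rect [518.3 190.8] [10.6 35.3] ang 104.2
dark 244 px 323.0 347.0 mean [552.8  98.6  84.8] rect [554.   99.9] [ 5.  37.6] ang 113.7
[-0.45262722 -0.79791752  0.66192677]
```

View pics/w11.png

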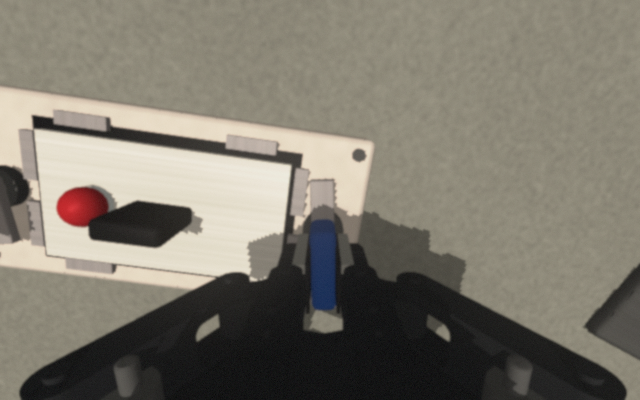

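Emit:
drive_tool:
  gripper: [0.3,0.3,0.3,0.3,0.3,0.3,0.3,0.3,0.3,0.3,0.3,0.3,0.3,0.3,0.3,0.3,0.3,0.3,0.3,0.3]
  offset:
    - [0,0,0]
    - [0,0,0]
    - [0,0,0]
    - [0,0,0]
    - [0,-0.02,0]
    - [0,-0.02,0]
    - [0,-0.02,0]
    - [0,-0.01,0]
    - [0,0,0]
    - [0,0,0]
    - [0,0,0]
    - [0,0,0]
    - [0,0,0]
    - [0,0,0]
    - [0,0,0]
    - [0,0,0]
    - [0,0,0]
    - [0,0,0]
    - [0,0,0]
    - [0,0,0]
  turn: [0,0,0,0,0,0,0,0,-6.9,-6.9,-6.9,-6.9,-6.9,-6.9,-6.9,-6.9,-6.9,-6.9,-6.9,-6.9]

```text
time_s: 18.28
eef_pos: [544.9, 96.6, 107.6]
ee_rot: [0.7, -0.7, -0.102, 0.102]
force: [0.4, -0.6, 1.0]
grip_width: 0.699
```

Emit:
drive_tool:
  gripper: [0.3,0.3,0.3,0.3,0.3,0.3]
  offset:
    - [0,0,0.025]
    - [-0.001,0,0.025]
    - [0,0,0.025]
    - [0,0,0.025]
    - [0,0,0]
    - [0,0,0]
  turn: [0,0,0,0,0,0]

```text
time_s: 18.78
eef_pos: [515.6, 192.9, 107.8]
ee_rot: [-0.7, 0.7, 0.101, -0.101]
force: [0.5, -1.2, 0.3]
grip_width: 0.698
```

```bash
python3 look.py w12
python3 - <<'E'
from h import *
im,d=ctrl.capture('top'); save('t2.png',cv2.resize(im[130:270,170:350],None,fx=4,fy=4,interpolation=cv2.INTER_CUBIC))
E
```

```text
18.8333 [516.  192.1 107.8] yaw 16.4 0.7008763929352042 [-0.2  0.7  0.6]
blue 1265 px 331.0 66.0 mean [491.9 287.9  92.3] rect [491.8 288.1] [37.9 11.3] ang 25.1
red 532 px 325.0 154.0 mean [505.2 233.3  55.4] rect [505.4 232.9] [19.4 19.1] ang 39.6
dark 288 px 324.0 223.0 mean [517.4 187.   76.4] rect [516.9 189.4] [ 8.9 26.2] ang 110.3
```

View pics/w12.png

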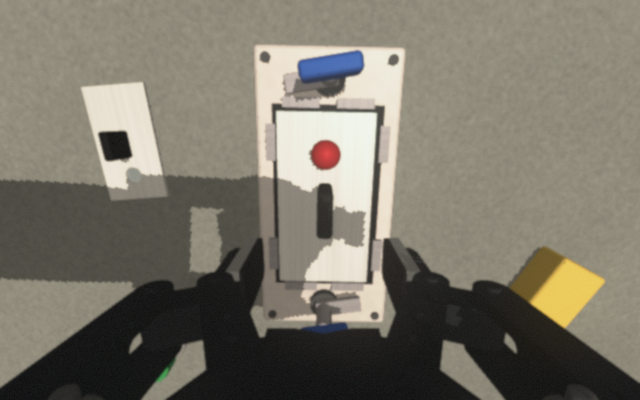

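View pics/t2.png

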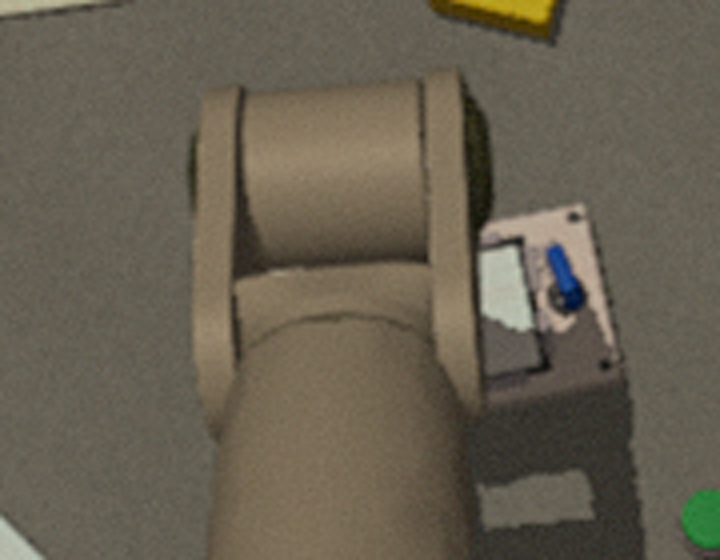

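Clamp a's bar reads 25° and clamp b's 24°, so both are open. The wrist picture shows the ball at (325,154) and the fin at (324,212). I'll refine the fin position.

Run:
```python
from h import *
z=np.load('w12.npz'); im=z['im'].astype(int);d=z['d'];M=z['M'];T=z['T'];Ti=np.linalg.inv(T)
print(np.array(ctrl.camera_params('wrist')['tool_from_camera']).round(3).tolist())
P=[]
for v in range(175,250):
  for u in range(300,345):
    w=px('wrist',u,v,d[v,u],M)
    if w[2]>70 and w[2]<82 and im[v,u].max()<75: P.append((Ti@np.append(w,1))[:3].tolist()+[u,v])
P=np.array(P); print(len(P),np.percentile(P,[1,50,99],axis=0).round(1),P.mean(0).round(1))
r=cv2.minAreaRect(P[:,[0,2]].astype(np.float32)); print(r)
for v in (185,200,215,230):
  print(v,im[v,262:285].sum(1).tolist(),im[v,365:390].sum(1).tolist())
  row=im[v].sum(1)
for u,v in [(290,190),(365,190),(300,130)]: print((Ti@np.append(px('wrist',u,v,d[v,u],M),1))[:3].round(1), px('wrist',u,v,d[v,u],M).round(1))
save('w12c.png',cv2.resize(z['im'][90:340,240:400],None,fx=2.4*1,fy=2.4,interpolation=cv2.INTER_CUBIC))
```

```text
[[1.0, -0.001, -0.0, -0.726], [0.0, -0.256, 0.967, -174.378], [-0.001, -0.967, -0.256, 65.577], [0.0, 0.0, 0.0, 1.0]]
650 [[-4.90e+00  3.00e+01 -1.72e+01  3.17e+02  1.92e+02]
 [ 2.00e-01  3.16e+01  1.00e-01  3.24e+02  2.15e+02]
 [ 5.40e+00  3.55e+01  1.63e+01  3.31e+02  2.37e+02]] [5.000e-01 3.170e+01 1.000e-01 3.243e+02 2.146e+02]
((0.2986431121826172, -0.4946575164794922), (34.115692138671875, 10.43857479095459), 89.84334564208984)
185 [387, 387, 384, 378, 383, 390, 388, 388, 389, 384, 354, 275, 191, 147, 167, 242, 349, 389, 398, 403, 406, 406, 401] [712, 708, 706, 701, 701, 691, 643, 480, 293, 201, 189, 179, 205, 287, 458, 611, 667, 677, 672, 677, 683, 682, 677, 680, 679]
200 [378, 383, 389, 387, 383, 385, 387, 387, 390, 382, 367, 301, 213, 146, 148, 237, 335, 385, 391, 395, 397, 397, 394] [703, 699, 696, 690, 685, 639, 472, 289, 191, 181, 175, 196, 293, 467, 613, 665, 673, 676, 672, 672, 671, 673, 671, 677, 670]
215 [368, 378, 370, 379, 374, 374, 369, 380, 383, 383, 381, 346, 249, 165, 141, 199, 297, 366, 383, 394, 388, 395, 400] [608, 667, 682, 676, 627, 463, 280, 190, 168, 177, 188, 299, 482, 613, 658, 665, 665, 668, 667, 675, 670, 675, 671, 667, 656]
230 [357, 374, 369, 373, 377, 368, 372, 374, 373, 373, 374, 338, 262, 179, 119, 151, 252, 337, 379, 384, 394, 392, 395] [645, 675, 672, 619, 466, 286, 176, 168, 160, 181, 298, 471, 605, 654, 664, 666, 664, 664, 664, 667, 670, 665, 659, 644, 594]
[-28.5  71.6   9.6] [485.5 194.   36.2]
[35.2 70.4  9.8] [546.6 212.2  37.3]
[-18.9  70.6  59.3] [480.7 244.5  37.2]
```

Emit:
drive_tool:
  gripper: [0.5,0.5,0.5,0.5,0.5,0.5,0.5,0.6,0.7,0.75,0.8,0.85,0.9,1,1,1,1,1]
  offset:
    - [0.001,0.015,0]
    - [0,0.018,0]
    - [0,0.018,0]
    - [0,0.018,0]
    - [0,0.015,0]
    - [0,0.014,0]
    - [0,0,0]
    - [0,0,0]
    - [0,0,0]
    - [0,0,0]
    - [0,0,0]
    - [0,0,0]
    - [0,0,0]
    - [0,0,0]
    - [0,0,0]
    - [0,0,0]
    - [0,0,0]
    - [0,0,0]
  turn: [0,0,0,0,0,0,0,0,0,0,0,0,0,0,0,0,0,0]
  force: 40

```text
time_s: 20.38
eef_pos: [517.4, 192.5, 10.8]
ee_rot: [-0.7, 0.7, 0.101, -0.1]
force: [-1.0, -0.8, 5.9]
grip_width: 0.139
```

```bash
python3 look.py w13
```

```text
20.4333 [517.4 192.5  10.8] yaw 16.29 0.1359705694895015 [-0.8 -0.6  5.6]
blue 3642 px 324.0 17.0 mean [490.2 283.4  91.2] rect [493.1 283.9] [38.7  8. ] ang 20.9
red 1638 px 323.0 175.0 mean [505.  233.4  55.2] rect [505.2 232.9] [20.6 20.5] ang 12.0
dark 4069 px 320.0 343.0 mean [515.  196.9  78.8] rect [517.3 193.1] [71.8 34.7] ang 15.7
```

View pics/w13.png

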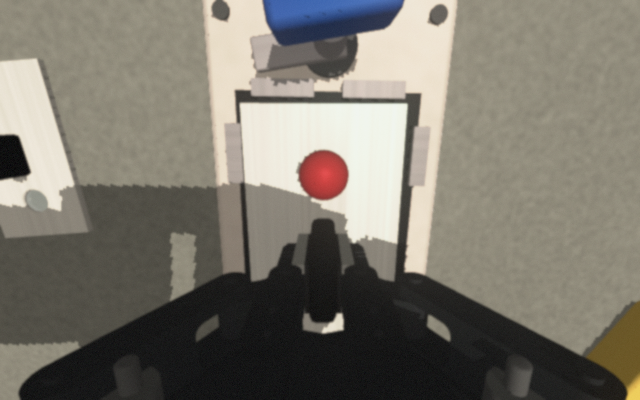

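Emit:
drive_tool:
  gripper: [1,1,1,1,1,1,1,1,1,1,1,1,1,1,1,1,1,1]
  offset:
    - [0,-0.001,0]
    - [0,-0.002,0]
    - [0,-0.004,0]
    - [0,-0.006,0]
    - [0,-0.008,0]
    - [0,-0.008,0]
    - [0,-0.008,0]
    - [0,-0.008,0]
    - [0,-0.008,0]
    - [0,-0.008,0]
    - [0,-0.006,0]
    - [0,-0.005,0]
    - [0,-0.004,0]
    - [0,-0.003,0]
    - [0,-0.002,0]
    - [0,-0.001,0]
    - [0,0,0]
    - [0,0,0]
  turn: [0,0,0,0,0,0,0,0,0,0,0,0,0,0,0,0,0,0]

```text
time_s: 21.93
eef_pos: [516.9, 192.5, 91.9]
ee_rot: [-0.7, 0.7, 0.1, -0.1]
force: [-0.0, 0.0, -3.1]
grip_width: 0.136
```

```bash
python3 look.py w14
python3 - <<'E'
from h import *
for c in ['scene','top']:
    M=c2w(c); im,d=ctrl.capture(c)
    save(c+'14.png',cv2.resize(im[120:320,180:480],None,fx=2.6,fy=2.6,interpolation=cv2.INTER_CUBIC))
    for q in ['lens','camera']:
        for r in ctrl.pinpoint(c,q): print(c,q,round(r['score'],2),tow(M,r['centre']).round(1))
z=np.load('w14.npz'); T=z['T'];Ti=np.linalg.inv(T);d=z['d'];M=z['M']
for (u,v) in [(260,120),(390,120),(260,220),(390,220),(280,150),(370,150)]: print(u,v,(Ti@np.append(px('wrist',u,v,d[v,u],M),1))[:3].round(1), px('wrist',u,v,d[v,u],M).round(1))
E
```

```text
21.9833 [516.9 192.5  91.8] yaw 16.29 0.13391344665455035 [ 0.3  0.1 -3.7]
blue 1545 px 329.0 59.0 mean [491.9 287.9  92.3] rect [491.8 288. ] [38.  11.1] ang 25.1
scene lens 0.72 [ 593.4 -203.1   61.2]
scene lens 0.48 [518.9 191.2  -0.7]
scene camera 0.9 [ 591.8 -201.6   -1.3]
top lens 0.92 [ 587.4 -203.4   60.5]
top lens 0.3 [545.8  97.8  81.5]
top camera 0.59 [ 587.2 -202.8    3.8]
260 120 [-30.8 -26.8  66.5] [468.7 247.6 118.7]
390 120 [ 31.9 -25.7  66.5] [528.9 265.2 117.6]
260 220 [-33.8 -25.9  15.5] [480.1 197.9 117.8]
390 220 [ 34.8 -26.   15.5] [546.  217.1 117.9]
280 150 [-21.6 -27.7  52.3] [481.5 236.6 119.6]
370 150 [ 22.8 -26.   52.1] [524.2 248.9 117.8]
```

View pics/w14.png

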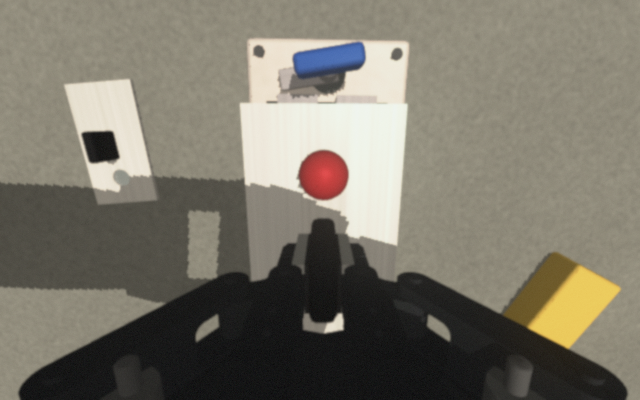

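View pics/scene14.png

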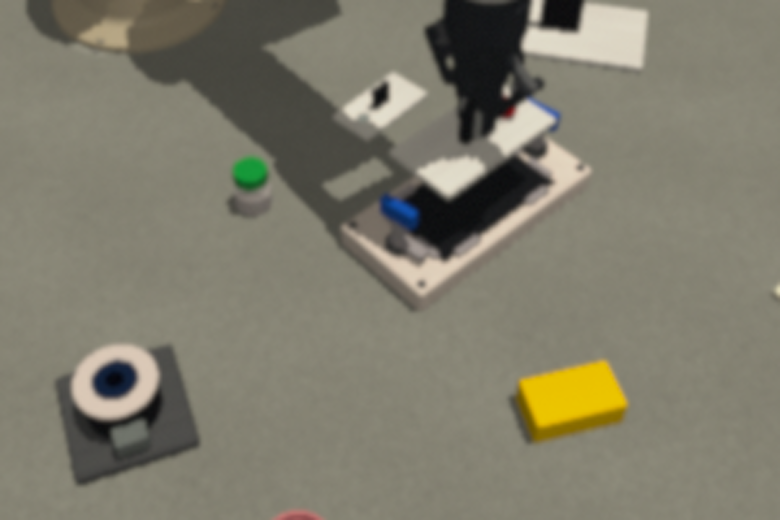

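Run:
```python
from h import *
def ray(cam,u,v,M,zz):
    f,cx,cy,_=K(cam); o=M[:3,3]; r=M[:3,:3]@np.array([(u-cx)/f,(v-cy)/f,1]); return o+r*(zz-o[2])/r[2]
for cam,(u0,u1,v0,v1) in {'top':(400,455,165,225),'scene':(195,265,240,310)}.items():
    z=np.load(cam+'0.npz'); im=z['im'];d=z['d'];M=z['M']
    sub=im[v0:v1,u0:u1].astype(int)
    save(cam+'_lens.png',cv2.resize(im[v0:v1,u0:u1],None,fx=8,fy=8,interpolation=cv2.INTER_CUBIC))
    m=((sub.min(2)>130)).astype(np.uint8)
    k,lab,st,c=cv2.connectedComponentsWithStats(m); i=1+st[1:,4].argmax(); m=(lab==i).astype(np.uint8)
    cs,_=cv2.findContours(m,cv2.RETR_CCOMP,cv2.CHAIN_APPROX_NONE)
    for q in cs:
        if len(q)>=15:
            e=cv2.fitEllipse(q); 
            W=np.array([ray(cam,p[0][0]+u0,p[0][1]+v0,M,61) for p in q])
            (x,y),r=cv2.minEnclosingCircle(W[:,:2].astype(np.float32))
            print(cam,'ell',np.round(e[0],1)+[u0,v0],np.round(e[1],1),ray(cam,e[0][0]+u0,e[0][1]+v0,M,61).round(1),'circ',round(x,1),round(y,1),round(r,1))
    # depth ring points
    P=np.array([px(cam,u,v,d[v,u],M) for v in range(v0,v1) for u in range(u0,u1) if d[v,u]>0]); P=P[(P[:,2]>56)&(P[:,2]<66)]
    (x,y),r=cv2.minEnclosingCircle(P[:,:2].astype(np.float32)); print('depth',len(P),P.mean(0).round(1),x,y,r)
```

```text
top ell [428.4 189.9] [25.1 26.7] [ 591.7 -202.    61. ] circ 591.4 -201.8 35.0
top ell [428.6 189.7] [17.7 18.5] [ 592.2 -202.6   61. ] circ 592.0 -202.7 24.6
depth 596 [ 590.7 -201.1   60.3] 590.6050415039062 -201.66921997070312 37.473751068115234
scene ell [223.8 265.8] [27.  33.1] [ 592.6 -201.8   61. ] circ 591.4 -201.2 37.7
scene ell [223.7 265.7] [16.  19.4] [ 592.1 -201.9   61. ] circ 591.9 -201.1 22.6
depth 739 [ 593.4 -202.    59.7] 591.8316040039062 -201.37750244140625 37.22397994995117
```

View pics/top_lens.png

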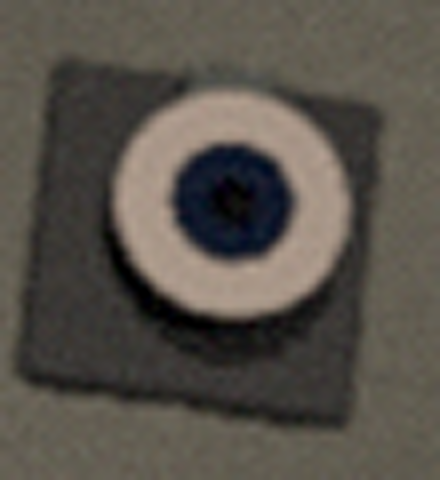

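The lens lies at about (591.8, -201.8): four ring fits from the two fixed cameras agree within 1.5 mm. The tray is level, with its top at z of about 118 on all sides, and the ball is in its pocket at (323,175). I carry it with smooth ramps.

Emit:
drive_tool:
  gripper: [1,1,1,1,1,1,1,1,1,1,1,1,1,1,1,1,1,1,1,1]
  offset:
    - [-0.0002,0,-0.002]
    - [-0.0004,0,-0.004]
    - [-0.0005,0,-0.006]
    - [-0.0007,0,-0.008]
    - [-0.0009,0,-0.01]
    - [-0.0011,0,-0.012]
    - [-0.0012,0,-0.014]
    - [-0.0014,0,-0.016]
    - [-0.0016,0,-0.018]
    - [-0.0018,0,-0.02]
    - [-0.0018,0,-0.02]
    - [-0.0018,0,-0.02]
    - [-0.0018,0,-0.02]
    - [-0.0018,0,-0.02]
    - [-0.0018,0,-0.02]
    - [-0.0018,0,-0.02]
    - [-0.0018,0,-0.02]
    - [-0.0018,0,-0.02]
    - [-0.0018,0,-0.02]
    - [-0.0018,0,-0.02]
  turn: [0,0,0,0,0,0,0,0,0,0,0,0,0,0,0,0,0,0,0,0]

```text
time_s: 23.95
eef_pos: [577.1, -115.1, 92.1]
ee_rot: [-0.7, 0.7, 0.1, -0.1]
force: [0.5, -0.2, -3.3]
grip_width: 0.132
```

Emit:
drive_tool:
  gripper: [1,1,1,1,1,1,1,1,1,1,1,1,1,1]
  offset:
    - [-0.0018,0,-0.02]
    - [-0.0018,0,-0.02]
    - [-0.0016,0,-0.018]
    - [-0.0014,0,-0.016]
    - [-0.0012,0,-0.014]
    - [-0.0011,0,-0.012]
    - [-0.0009,0,-0.01]
    - [-0.0007,0,-0.008]
    - [-0.0005,0,-0.006]
    - [-0.0004,0,-0.004]
    - [-0.0002,0,-0.002]
    - [0,0,0]
    - [0,0,0]
    - [0,0,0]
  turn: [0,0,0,0,0,0,0,0,0,0,0,0,0,0]

```text
time_s: 25.12
eef_pos: [602.6, -240.4, 92.1]
ee_rot: [0.7, -0.7, -0.1, 0.1]
force: [0.8, 0.1, -2.8]
grip_width: 0.134
```

```bash
python3 look.py w15
python3 - <<'E'
from h import *
T=tool();Ti=np.linalg.inv(T)
for c,(u0,u1,v0,v1) in {'scene':(150,350,160,320),'top':(330,490,120,270)}.items():
    M=c2w(c); im,d=ctrl.capture(c)
    save(c+'15.png',cv2.resize(im[v0:v1,u0:u1],None,fx=3.9,fy=3.7,interpolation=cv2.INTER_CUBIC))
    np.savez(c+'15.npz',im=im,d=d,M=M)
    h=im.astype(int); m=(h[...,0]>70)&(h[...,0]>2.2*h[...,1])&(h[...,0]>2.2*h[...,2])
    P=np.array([px(c,u,v,d[v,u],M) for v,u in zip(*np.nonzero(m)) if d[v,u]>0]).reshape(-1,3); P=P[P[:,2]>100]
    print(c,len(P), P.mean(0).round(1) if len(P) else '')
z=np.load('w15.npz'); T=z['T'];Ti=np.linalg.inv(T);d=z['d'];M=z['M']
for (u,v) in [(260,120),(390,120),(260,220),(390,220)]: print(u,v, px('wrist',u,v,d[v,u],M).round(1))
im=z['im']; hs=cv2.cvtColor(im,cv2.COLOR_RGB2HSV); m=(cv2.inRange(hs,(0,150,60),(8,255,255))|cv2.inRange(hs,(172,150,60),(180,255,255)))>0
m[250:]=0
P=np.array([px('wrist',u,v,d[v,u],M) for v,u in zip(*np.nonzero(m)) if d[v,u]>0]); 
r=cv2.minEnclosingCircle(P[:,:2].astype(np.float32)); print('ball w',len(P),P.mean(0).round(1),P[:,2].max(),r)
# sphere fit, R=12
from scipy.optimize import least_squares
s=least_squares(lambda c:np.linalg.norm(P-c,axis=1)-12,P.mean(0)-[0,0,6],loss='soft_l1'); print('sphere',s.x.round(1))
E
```

```text
25.1667 [ 602.7 -240.5   92.2] yaw 16.32 0.1372703228543867 [-0.3  0.1 -3.5]
scene 139 [621.6 343.5 125.3]
top 0 
260 120 [ 554.  -185.4  116.9]
390 120 [ 614.9 -167.6  116.7]
260 220 [ 565.8 -235.   118.1]
390 220 [ 631.6 -215.6  118.5]
ball w 1666 [ 590.  -200.7  136.4] 140.95728955961897 ((590.1277465820312, -201.37185668945312), 10.633577346801758)
sphere [ 590.4 -202.3  127.3]
```

View pics/w15.png

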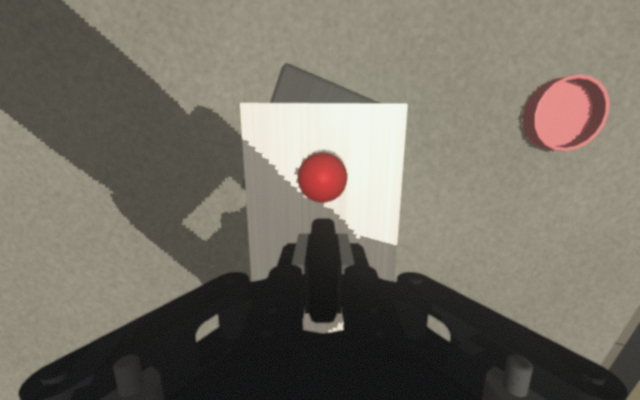

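View pics/scene15.png

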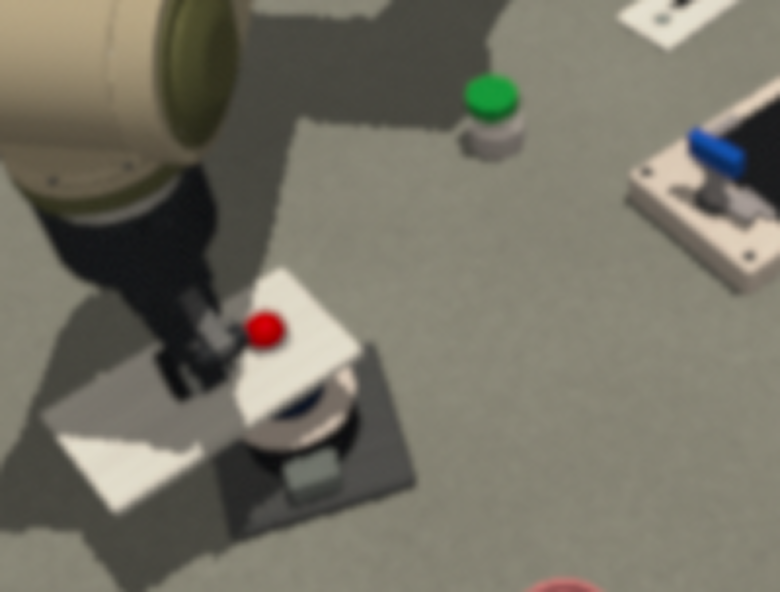

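View pics/top15.png

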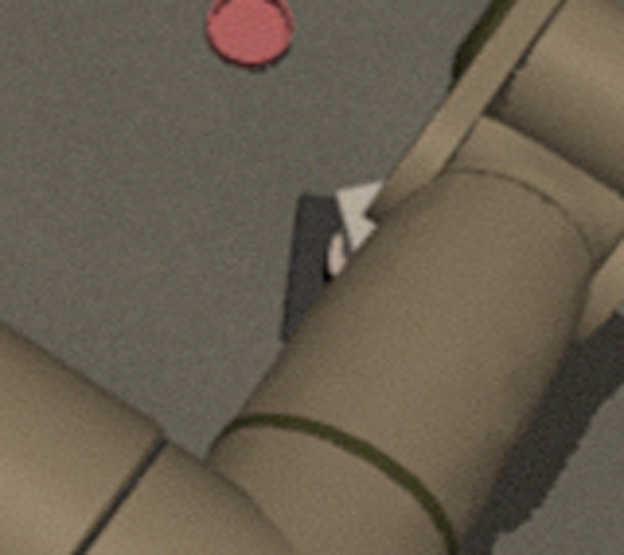

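Run:
```python
from h import *
from scipy.optimize import least_squares
z=np.load('scene15.npz'); im=z['im'].astype(int);d=z['d'];M=z['M']
m=(im[...,0]>70)&(im[...,0]>2.2*im[...,1])&(im[...,0]>2.2*im[...,2]); m[:,:205]=0;m[:,235:]=0;m[:235]=0;m[262:]=0
v,u=np.nonzero(m); print(len(u),u.mean(),v.mean())
f,cx,cy,_=K('scene')
o=M[:3,3]; r=M[:3,:3]@np.array([(u.mean()-cx)/f,(v.mean()-cy)/f,1]); 
for zz in (126,127.5): print('ray',(o+r*(zz-o[2])/r[2]).round(1))
P=np.array([px('scene',a,b,d[b,a],M) for a,b in zip(u,v) if d[b,a]>0]);P=P[P[:,2]>100]
s=least_squares(lambda c:np.linalg.norm(P-c,axis=1)-12,P.mean(0)-[0,0,6],loss='soft_l1'); print('sphere',s.x.round(1))
# tray top z
for a,b in [(215,258),(232,240),(190,290),(235,250),(175,275)]: print(a,b,im[b,a],px('scene',a,b,d[b,a],M).round(1))
```

```text
74 217.2972972972973 248.90540540540542
ray [ 591.3 -202.7  126. ]
ray [ 592.4 -202.7  127.5]
sphere [ 603.1 -202.6  143.1]
215 258 [221 214 197] [ 604.7 -213.4  117. ]
232 240 [140 137 122] [ 483.2 -159.7   -3.1]
190 290 [177 171 157] [ 654.3 -279.   115. ]
235 250 [225 220 203] [ 604.2 -169.4  117.3]
175 275 [123 118 110] [ 609.  -298.   117.9]
```

Ball is at (591.5, -202.5) by the scene camera and (591, -202) by the wrist, against the lens at (592, -201.6). The tray's underside is at about 111.5. I lower it 1.5 mm, let it settle and run the last check.

Emit:
drive_tool:
  gripper: [1,1,1,1,1]
  offset:
    - [0,0.0005,0.0003]
    - [0,0.0005,0.0002]
    - [0,0.0005,0]
    - [0,0,0]
    - [0,0,0]
  turn: [0,0,0,0,0]

```text
time_s: 25.68
eef_pos: [602.5, -240.4, 90.5]
ee_rot: [0.7, -0.7, -0.1, 0.1]
force: [0.6, 0.8, -3.3]
grip_width: 0.132
```

```bash
python3 look.py w16
python3 - <<'E'
from h import *
for c in ['scene','top']:
    M=c2w(c); im,d=ctrl.capture(c); save(c+'16.png',im)
    for q in ['jar','dish','slidebox','tray','ball_center']:
        for r in ctrl.pinpoint(c,q)[:3]: print(c,q,round(r['score'],2),tow(M,r['centre']).round(1))
E
```

```text
25.7333 [ 602.5 -240.4   90.6] yaw 16.29 0.13651899404979884 [-0.7  0.  -3. ]
scene jar 0.64 [404.2  -4.4   1.1]
scene jar 0.42 [ 604.2 -239.1  141. ]
scene dish 0.7 [ 777.7 -113.5    2. ]
scene slidebox 0.88 [760.6 154.8  -2.7]
scene slidebox 0.63 [522.9 192.7  31.5]
scene slidebox 0.23 [ 602.6 -243.5  107.1]
scene tray 0.96 [302.5 442.3   0.6]
scene tray 0.92 [324.6 186.6   3. ]
scene tray 0.58 [ 605.9 -245.1  105.4]
scene ball_center 0.54 [ 593.3 -201.2  124.2]
top dish 0.91 [ 779.4 -114.9   -2.9]
top slidebox 0.86 [ 7.649e+02  1.574e+02 -3.000e-01]
top slidebox 0.67 [493.9 287.1  79.9]
top tray 0.95 [327.6 185.3  -2.2]
top tray 0.95 [310.3 444.   -2.6]
```

View pics/scene16.png

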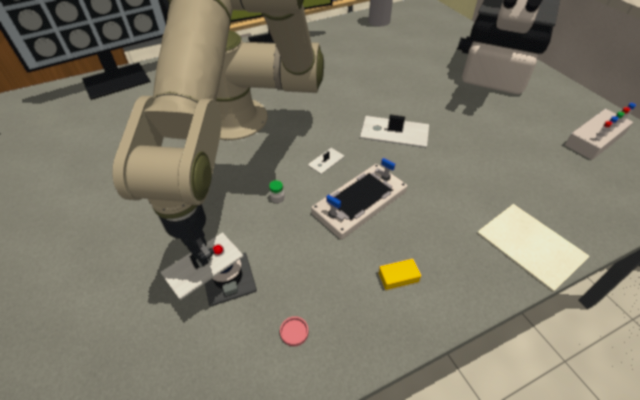

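View pics/top16.png

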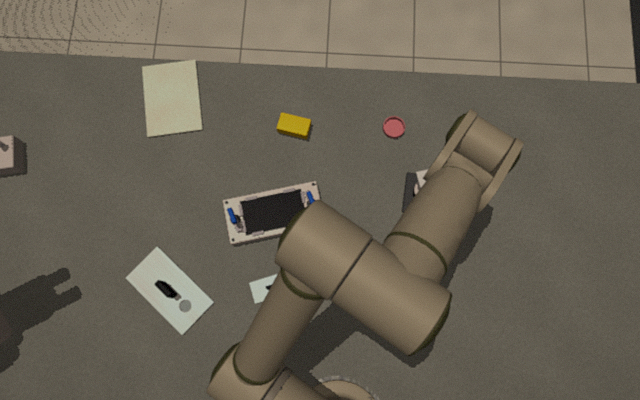

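The scene view shows the station empty with both blue knobs swung open, at (388,165) and (334,201). The tray is level over the camera with the ball at (218,249). The jar, dish and slide box are where they were.

```bash
python3 -c "
from h import *
print(ctrl.finish_job())"
```

```text
the job is handed in; nothing more can be done
None
```

The job is handed in at about 26 s of the 69 s limit. I turned both clamps clockwise to their stops. I then lifted the tray by its fin and carried it level to the inspection camera, where the arm still holds it.

**Last checks**
- **Clamps:** the end stops pushed back with 0.92 N m on a and 0.66 N m on b. The bars then sat at about 24–25°, where I expected 25°. The final picture shows both knobs still open.
- **Ball:** it is in its pocket, about 1 mm from the lens axis. It measured (591–592, -202) against the lens at (592, -201.7), with cameras good to about 2 mm.
- **Tray:** its top surface is level within about 2 mm. The underside is 50–51 mm above the lens.
- **Bystanders:** the jar, dish and slide box are where they started, within measuring error. The jar was hidden from the top camera at the end, so only the scene camera confirms it.

**What disagreed**
- **Reported TCP:** the closed fingertips end about 35 mm short of the reported TCP, though the text puts it at the tips. My first two closings on clamp a therefore shut just above its bar, and I also made one 20° turn there without touching it. I found the offset in two depth views and corrected every later grasp for it.
- **Scene depth on the ball:** a sphere fit to the scene camera's depth put the ball about 11 mm off. I discarded it because the pixel ray, the wrist fit and the network all agreed with each other.

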